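Hook the taco rack out from under the wire shelf

TASK

The small steel taco rack has slid back under the low wire shelf: hold the hook by the end of its handle, pull the rack out into the open with it, and lay the hook down flat on the bare counter. Then take the rack by its middle ridge and stand it upright on the serving tray, in the middle of the half that has no salsa bowl, with its ridge square across the tray (parallel to the tray's short sides). Do not touch the rack with the fingers while it is under the shelf, and leave all the other dishes, glasses and bottles where they are.

Things in the scene. Friction and masses are not known exactly. Their poses are not given: they have to be found in the camera images.
- rack: steel taco rack, 80 long (x) x 56 wide (y) x 58 mm high, 0.2 kg: 4 mm base plate, middle ridge along the whole x length, 10 mm thick, 58 mm high, and a 3 mm thick, 23 mm high flange on each long edge. Origin: centre of underside, z up. Starts in one of the shelf's three bays, ridge within 0.2 rad of the shelf's x, near end 30 mm or more behind the shelf's front edge.
- hook: pulling hook, a flat L lying on the counter, 0.16 kg. Origin: underside, where wooden handle meets steel stem; x along the stem, z up. Handle x = -100 to 0, 20 wide, 22 high; stem x = 0 to 117, 12 wide, 16 high; claw at the end, x = 105 to 117 (pulling face at 105, facing the handle), from the axis out to y = +48, 16 high (mm). Starts with the whole handle in the block's tunnel.
- hook_end (a point): where to hold the hook for pulling: near the end of the handle, hook x = -78, z = 11 mm, axes as the hook's. Hidden in the block at first: take the hook by the stem, draw it 105 mm or more straight out along its x, set it down, take it again here. Held by the stem it is too short: the fingers would meet the shelf before the claw is behind the rack.
- block: fixed wooden tool block on the right, 110 long x 76 wide x 48 mm high. Origin: on the counter in the middle of its open face; it runs from x = 0 to -110 mm; a tunnel 32 wide x 32 mm high along x holds the hook's handle; the hook comes out along +x.
- shelf: fixed low wire shelf, 180 deep, 566 mm wide. Origin: on the counter under its centre; x away from the robot, front edge at x = -90. Roof of wires 28 apart, 76 to 83 above the counter; 12 mm legs at x = +-86, y = +-280. Upturned glasses on it at x > 25, up to 165 high. Three bays below at y = -160, 0, 160 (+-8): rack, ramekin and tin stand in them in any order, centres at x = -15 to 10.
- tray: fixed dark steel serving tray on the left, 150 (x) x 210 (y) mm, rim 4 mm thick, 14 mm high, inner floor 4 mm above the counter. Origin: centre of underside. The salsa bowl stands on its +y half.
- tray_spot (a point): middle of the empty half of the tray, on its inner floor (at y = -53 mm, z = 4 mm of the tray); axes as the tray's.
- ramekin: bystander: white ceramic ramekin, 54 mm diameter, 42 mm high, under the shelf. Origin: centre of underside.
- tin: bystander: aluminium cup, 54 mm diameter, 60 mm high, under the shelf. Origin: centre of underside.
- shaker: bystander: salt shaker, 32 mm diameter, 70 mm high, on the counter about 130 mm in front of the ramekin. Origin: centre of underside.
- bowl: bystander: terracotta salsa bowl, 72 mm diameter, 36 mm high, on the tray's +y half. Origin: centre of underside.
- tumbler_a: bystander: green glass tumbler, 72 mm diameter, 90 mm high, beyond the tray on the left. Origin: centre of underside.
- tumbler_b: bystander: green glass tumbler, 72 mm diameter, 90 mm high, on the right beyond the shelf's end. Origin: centre of underside.
- bottle: bystander: brown hot-sauce bottle, 56 mm diameter, 170 mm high, on the right beyond the shelf's end. Origin: centre of underside.
- press: bystander: aluminium lime press lying on the robot side of the tray, about 190 long, 72 wide, 30 mm high. Origin: under the middle of its round cup; the handles run to +y.
Things that resemble listed ones, but are neither listed nor needed, are in the scene too. Leave any orange or pink look-alike of the hook alone.

How it is judged:
By the outcome, as a careful person would: the job done as asked, in the order asked, and still so for the second after the job is handed in, with the robot touching nothing.
It also fails if it takes over 72 s, if anything falls off the work surface, if the arm or the gripper's body presses on something with over 40 N, if the wrist force passes 120 N, or if a joint passes its speed limit or range.

ROBOT

A 7-joint arm with a two-finger parallel gripper is mounted at the origin on the work surface. World frame = base frame: x ahead of the robot, y to its left, z up, the work surface at z = 0. Lengths are in m, angles in rad, forces in N, time in s.
With the tool pointing down it reaches from about 0.425 to 1.025 m from the base axis. Payload 9.4 kg.
Tool frame: the origin (TCP) lies between the finger pads, 19 mm behind the fingertips; this is the grasp point; z points along the fingers, y is the line along which they close (so a half turn about z gives the same grasp; the last joint's range is limited). The gripper opens to 85 mm and grips with 20 to 120 N. Pads are 22 mm wide; open, the fingers measure 114 mm over their backs; the gripper's body (76 mm by 85 mm) begins 54 mm behind the grasp point. The pads swing forward as they close: fully open they stand 13 mm farther back than shut.
Start: joints at [1.057, 0.599, -0.003, 1.599, 0.002, 0.943, -0.08], TCP at [0.307, -0.657, 0.25] pointing down, gripper open.
Joint ranges: [-2.57, 2.57], [-0.35, 1.97], [-1.29, 1.29], [0.11, 2.56], [-1.05, 4.19], [0.11, 1.86], [-2.63, 2.63]. Speed limits (rad/s): [2.22, 2.22, 3.01, 3.01, 3.14, 3.14, 3.14].

INTERFACE

Orientations are given as a rotation vector (axis times angle).
In Python, from plant import state, grab_frame, sign_off gives the robot as it stands.
- The arm moves only by the tool drive_tool, never from a script. Its argument "commands" is a list of rows, each an object of numbers: "x", "y", "z": the shift along the tool's x, y, z as a fraction of full scale; "wx", "wy", "wz": the turn, a rotation vector about the tool's x, y, z as a fraction of full scale. In form: [{"x": .., "y": .., "z": .., "wx": .., "wy": .., "wz": ..}, ...]. A call has 1 to 20 rows; each row is the pose to reach, as a shift and turn from the pose commanded when the call began, along the tool's axes at that moment, turning the shorter way round; what a row does not reach only later rows make up. Full scale, the value 1, is 60 cm for a shift and pi rad for a turn. A row lasts 1/10 s, in which the tool goes at most 50 mm and 8.59 degrees, less where a joint would pass 70% of its speed; a pose out of reach is approached as far as the arm can. A call with a number of a shift or a turn outside -1 to 1 is refused whole. A call with a gripper value outside its range is refused whole. "hand" is the opening, from 0 (shut) to 1 (fully open), set as the call begins (left out, the last holds). The fingers move at their own pace and stop on an object; "grip_force" is the grip in N (left out, the last holds). Time passes only in rows, so rows that repeat a pose let the fingers close. It gives the time, the measured TCP pose, the force, the opening and the grip force at its end, in the units of the state.
- state(): the state, without advancing time (a new reading comes with each control period).
- grab_frame(name): name is "side" or "top" or "wrist"; returns a dict with "image" (480x640x3 uint8, blue, green, red), "fx", "fy", "cx", "cy" (pixels), "R" (3x3) and "t" (3): a world point X has camera coordinates R X + t; the wrist camera has in their place "mount" (4x4, takes a point from camera to tool coordinates, whose origin is the TCP and whose axes are the flange's). Camera axes: x right, y down, z forward; pixel columns grow to the right and rows downward; lengths in m; the calibration is good to about 2 mm. The wrist camera is an equidistant fisheye: a pixel r from the principal point sees the ray r / f radians off the axis. A picture is of the moment at which its call begins: read the wrist's pose just before it. There is no depth.
- sign_off(): hands the job in; it is judged then, once.
The state is a dict: "time_s": time; "joint_positions": joint angles; "qvel": joint speeds; "tau": joint torques, N m; "ee_pos": TCP position; "orientation": TCP orientation; "ft_force": force on the tool from outside, world axes, zero at the start; "torque": the same for the moment, N m; "grip_width": finger opening in m; "grip_force": force on a finger pad.
Only numpy, scipy, OpenCV 4.12 (cv2) and the standard library are available. Lean on these libraries where they do the work, as an engineer would, in place of code of your own. Each camera call takes 0.05 s, during which the arm holds its last target. There are 200 camera calls.

## Working session

There is one attempt and no reset: what is moved stays moved. The work goes in short steps, Python scripts to look and compute and a tool call to move; the robot and the scene stay as the last step left them, time stands still between calls to the robot, and variables do not carry over. Pictures are saved under pics/ and viewed, at most 10 in all, crops included, and the job is handed in when it is done.

Besides the shell and the picture viewer there is one more tool, called after "Emit:" as name(argument=value, ...), one argument or row to a line, values as JSON. drive_tool: Moves the arm, as the interface text tells. Shift numbers are shares of 60 cm and turn numbers shares of pi rad, none past 1 either way. Its arguments: {"type":"object","properties":{"commands":{"type":"array","items":{"type":"object","properties":{"x":{"type":"number"},"y":{"type":"number"},"z":{"type":"number"},"wx":{"type":"number"},"wy":{"type":"number"},"wz":{"type":"number"}}}},"hand":{"type":"number"},"grip_force":{"type":"number"}},"required":["commands"]}

```bash
mkdir -p pics; ls; python3 - <<'E'
from plant import state, grab_frame
import cv2,numpy as np
s=state();print({k:np.round(v,3) for k,v in s.items()})
for n in ["side","top"]:
    f=grab_frame(n);cv2.imwrite(f"pics/{n}0.png",f["image"]);print(n,f["fx"],f["fy"],f["cx"],f["cy"],np.round(f["R"],4).tolist(),f["t"])
    np.savez(f"{n}.npz",**{k:f[k] for k in f})
E
```

```text
pics
{'time_s': np.float64(0.0), 'joint_positions': array([ 1.057,  0.6  , -0.003,  1.6  ,  0.002,  0.943, -0.08 ]), 'qvel': array([ 0.001, -0.001, -0.   , -0.001, -0.001, -0.   , -0.   ]), 'tau': array([-1.0000e-03, -7.7645e+01,  1.5650e+00, -2.5802e+01,  1.2000e-02,
        9.0000e-03, -0.0000e+00]), 'ee_pos': array([ 0.307, -0.657,  0.249]), 'orientation': array([-3.066e+00, -6.800e-01,  1.000e-03]), 'ft_force': array([-0.419,  0.886, -0.102]), 'torque': array([-0.032,  0.054, -0.005]), 'grip_force': np.float64(0.0), 'grip_width': np.float64(0.085)}
side 554.1032706199846 554.1032706199846 308.87546512365185 242.65111037127394 [[-0.9861, -0.1649, -0.0183], [-0.1067, 0.715, -0.6909], [0.127, -0.6794, -0.7227]] [0.47212124 0.13632667 1.23730017]
top 550.7584987813361 550.7584987813361 325.43445546736336 234.45272225530536 [[0.0124, -0.9999, 0.0052], [-0.9989, -0.0126, -0.0457], [0.0457, -0.0046, -0.9989]] [-0.05458357  0.45364053  1.64551772]
```

View pics/top0.png

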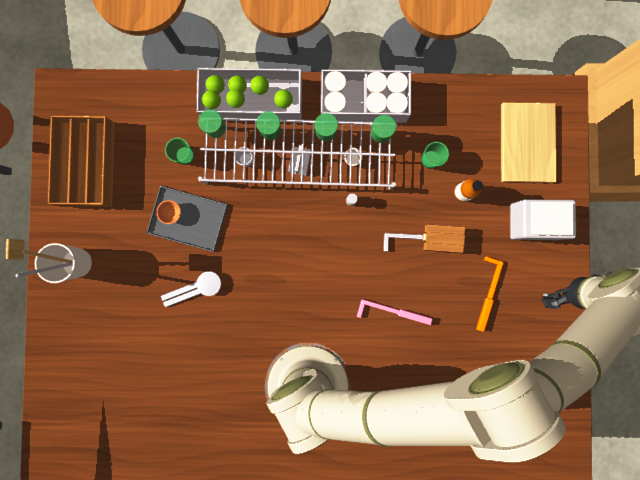

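View pics/side0.png

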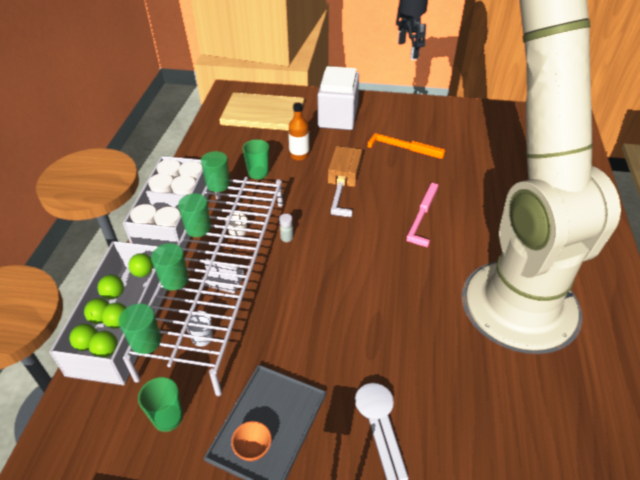

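The top view shows the rack in the middle bay at about (300,158), the tin on the left (245,157) and the ramekin on the right (352,157). The hook's stem runs left from the block (425,238) and its claw points toward the robot at (388,250). The tray is at (188,218) with the bowl on its left half. Next I'll enlarge it to measure.

```bash
cat > h.py <<'E'
import numpy as np,cv2
from scipy.spatial.transform import Rotation as Ro
def load(n): return dict(np.load(f"{n}.npz"))
def cast(f,px,z):
    px=np.atleast_2d(px).astype(float)
    d=np.c_[(px[:,0]-f["cx"])/f["fx"],(px[:,1]-f["cy"])/f["fy"],np.ones(len(px))]@f["R"]
    c=-f["R"].T@f["t"]
    return c+d*((z-c[2])/d[:,2])[:,None]
def proj(f,X):
    c=np.atleast_2d(X)@f["R"].T+f["t"]; return np.c_[c[:,0]/c[:,2]*f["fx"]+f["cx"],c[:,1]/c[:,2]*f["fy"]+f["cy"]]
def crop(f,x0,y0,x1,y1,s,name): cv2.imwrite(name,cv2.resize(f["image"][y0:y1,x0:x1],None,fx=s,fy=s,interpolation=cv2.INTER_CUBIC))
E
python3 - <<'E'
from h import *
t=load("top");s=load("side")
a=cv2.resize(t["image"][110:210,190:410],None,fx=3.6,fy=3.6,interpolation=2)
b=cv2.resize(t["image"][215:260,375:475],None,fx=5,fy=5,interpolation=2)
c=cv2.resize(t["image"][180:255,140:235],None,fx=3,fy=3,interpolation=2)
o=np.zeros((600,800,3),np.uint8);o[:360,:792]=a;o[365:590,:500]=b;o[365:590,510:795]=c
cv2.imwrite("pics/crop.png",o)
cc=lambda f:-f["R"].T@f["t"]
print(cc(t),cc(s))
# shelf front wire ends etc
for n,p,z in [("rack",(300,158),.058),("shelf front L",(199,180),.08),("shelf front R",(395,187),.08),("block face",(425,238),.048),("claw",(388,238),.016),("shaker",(352,200),.07),("tin",(245,157),.06),("ram",(352,157),.042),("tray",(188,218),.014)]:print(n,cast(t,p,z).round(3))
E
```

```text
[ 0.37858202 -0.0412087   1.66477481] [0.32302054 0.82101146 0.996992  ]
rack [[0.676 0.029 0.058]]
shelf front L [[0.604 0.319 0.08 ]]
shelf front R [[ 0.591 -0.248  0.08 ]]
block face [[ 0.446 -0.342  0.048]]
claw [[ 0.446 -0.237  0.016]]
shaker [[ 0.553 -0.125  0.07 ]]
tin [[0.676 0.19  0.06 ]]
ram [[ 0.684 -0.125  0.042]]
tray [[0.498 0.364 0.014]]
```

View pics/crop.png

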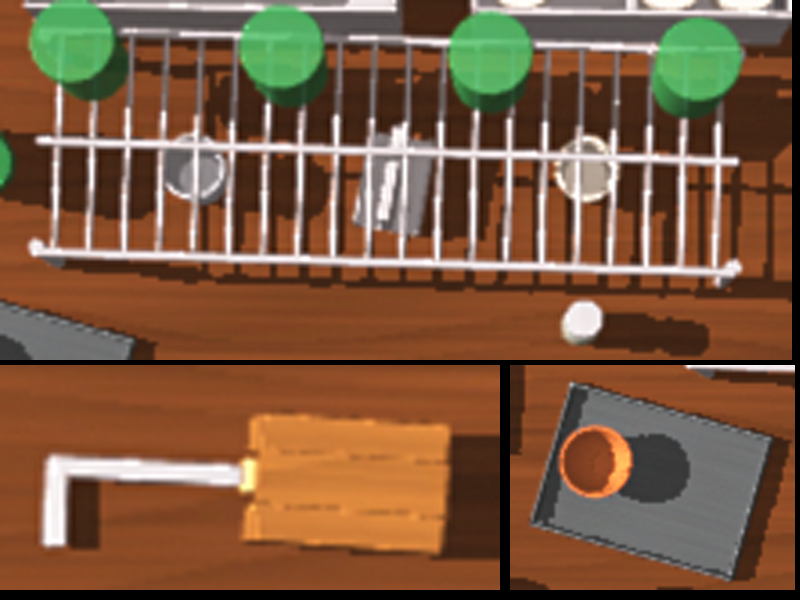

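The crop shows the rack's ridge running (400,125) to (382,220), slightly turned clockwise; the hook's claw corner at (47,457) and stem entering the block at (240,475); and the tray corners at (572,383), (773,437), (732,578) and (533,523). I'll turn these into world points.

```bash
python3 - <<'E'
from h import *
from plant import state
t=load("top")
def cp(pts,s,off,o=(0,0)): 
    return (np.array(pts,float)-o+.5)/s-.5+off
def pr(n,P,z): print(n,cast(t,P,z)[:,:2].round(4).tolist())
pr("ridge",cp([(400,125),(382,220)],3.6,(190,110)),.058)
pr("rack low corners",cp([(363,135),(433,145),(412,235),(355,225)],3.6,(190,110)),.02)
pr("shelf front/back",cp([(35,247),(735,270),(28,28),(742,50)],3.6,(190,110)),.08)
pr("ram top",cp([(586,168)],3.6,(190,110)),.042);pr("tin",cp([(195,168)],3.6,(190,110)),.06);pr("shaker",cp([(584,318)],3.6,(190,110)),.07)
pr("stem mid R/L, claw out edge, claw tip",cp([(238,475),(70,468),(44,500),(55,547)],5,(375,215),(0,365)),.016)
pr("block",cp([(249,415),(449,425),(443,553),(243,540)],5,(375,215),(0,365)),.048)
c=cast(t,cp([(572,383),(773,437),(732,578),(533,523)],3,(140,180),(510,365)),.014)[:,:2]
print("tray",c.round(4).tolist(),c.mean(0),[np.linalg.norm(c[i]-c[i-1]).round(3) for i in range(4)])
# rows: left-back, right-back, right-front, left-front
y=((c[0]-c[1])+(c[3]-c[2]));print("tray yaw",np.arctan2(-y[0],y[1]))
s=state();print(Ro.from_rotvec(s["orientation"]).as_matrix().round(3))
E
```

```text
ridge [[0.7165, 0.0272], [0.6382, 0.0408]]
rack low corners [[0.7156, 0.0596], [0.708, 0.001], [0.632, 0.0175], [0.6398, 0.0652]]
shelf front/back [[0.6091, 0.3178], [0.5979, -0.2447], [0.7867, 0.3275], [0.7767, -0.2491]]
ram top [[0.6861, -0.126]]
tin [[0.6785, 0.1936]]
shaker [[0.5587, -0.1242]]
stem mid R/L, claw out edge, claw tip [[0.4513, -0.3391], [0.4542, -0.2383], [0.4348, -0.2228], [0.4067, -0.2296]]
block [[0.4853, -0.3397], [0.4809, -0.4576], [0.4055, -0.4541], [0.4117, -0.3365]]
tray [[0.5947, 0.4495], [0.543, 0.2471], [0.4013, 0.285], [0.4537, 0.4847]] [0.49820522 0.36658723] [np.float64(0.145), np.float64(0.209), np.float64(0.147), np.float64(0.206)]
tray yaw -0.25341296342282826
[[ 0.906  0.423 -0.001]
 [ 0.423 -0.906  0.001]
 [-0.    -0.001 -1.   ]]
```

```bash
cat >> h.py <<'E'
def go(p,yaw,s=None):
    """row reaching world TCP p, tool down, tool x at yaw"""
    if s is None:
        from plant import state; s=state()
    R=Ro.from_rotvec(s["orientation"]); d=R.inv().apply(np.array(p)-s["ee_pos"])/.6
    T=Ro.from_matrix(np.array([[np.cos(yaw),np.sin(yaw),0],[np.sin(yaw),-np.cos(yaw),0],[0,0,-1]]))
    w=(R.inv()*T).as_rotvec()/np.pi
    n=max(np.linalg.norm(d)*.6/.05,np.degrees(np.linalg.norm(w)*np.pi)/8.59)
    print("go",dict(zip(["x","y","z","wx","wy","wz"],[float(a) for a in np.r_[d,w].round(4)])),"rows>=%.1f"%n)
E
python3 -c "
from h import *
go((.452,-.285,.17),1.536)"
```

```text
go {'x': 0.4817, 'y': -0.4584, 'z': 0.1326, 'wx': -0.0004, 'wy': -0.0002, 'wz': -0.3499} rows>=8.1
```

Emit:
drive_tool(
  commands=[
    {"x":0.4817,"y":-0.4584,"z":0.1326,"wz":-0.35},
    {"x":0.4817,"y":-0.4584,"z":0.1326,"wz":-0.35},
    {"x":0.4817,"y":-0.4584,"z":0.1326,"wz":-0.35},
    {"x":0.4817,"y":-0.4584,"z":0.1326,"wz":-0.35},
    {"x":0.4817,"y":-0.4584,"z":0.1326,"wz":-0.35},
    {"x":0.4817,"y":-0.4584,"z":0.1326,"wz":-0.35},
    {"x":0.4817,"y":-0.4584,"z":0.1326,"wz":-0.35},
    {"x":0.4817,"y":-0.4584,"z":0.1326,"wz":-0.35},
    {"x":0.4817,"y":-0.4584,"z":0.1326,"wz":-0.35},
    {"x":0.4817,"y":-0.4584,"z":0.1326,"wz":-0.35},
    {"x":0.4817,"y":-0.4584,"z":0.1326,"wz":-0.35},
    {"x":0.4817,"y":-0.4584,"z":0.1326,"wz":-0.35},
  ],
  hand=0.6,
)

```text
schema error: expected keys x, y, z, wx, wy, wz
```

```bash
cat >> h.py <<'E'
def wrist(name):
    from plant import state,grab_frame
    s=state();f=grab_frame("wrist");cv2.imwrite(name,f["image"])
    M=f["mount"];R=Ro.from_rotvec(s["orientation"]).as_matrix()
    g={"image":f["image"],"f":f["fx"],"cx":f["cx"],"cy":f["cy"],"Rc":R@M[:3,:3],"c":R@M[:3,3]+s["ee_pos"]}
    np.savez("wrist.npz",**g);return g
def wcast(g,px,z):
    px=np.atleast_2d(px).astype(float);d=px-[g["cx"],g["cy"]];r=np.linalg.norm(d,axis=1)/g["f"]
    u=np.c_[d/np.linalg.norm(d,axis=1)[:,None]*np.sin(r)[:,None],np.cos(r)]@g["Rc"].T
    return g["c"]+u*((z-g["c"][2])/u[:,2])[:,None]
E
python3 - <<'E'
from h import *
from plant import state
s=state();print(s["joint_positions"].round(3),s["ee_pos"].round(4),s["orientation"].round(4),s["time_s"])
g=wrist("pics/w1.png");print(g["c"],g["Rc"].round(3))
E
```

```text
[ 1.057  0.6   -0.003  1.6    0.002  0.943 -0.08 ] [ 0.3065 -0.6566  0.2492] [-3.0656e+00 -6.8050e-01  6.0000e-04] 0.1
[ 0.36652178 -0.62890626  0.37229126] [[ 0.423 -0.873 -0.24 ]
 [-0.906 -0.409 -0.111]
 [-0.001  0.265 -0.964]]
```

View pics/w1.png

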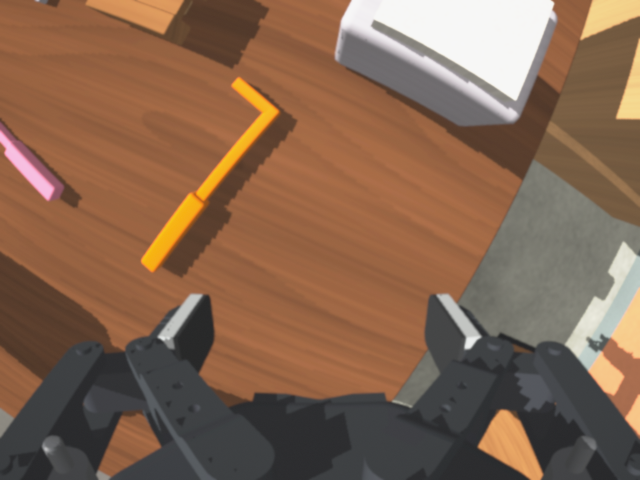

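The move was refused because every key is required, so this picture is still from the start pose: the orange decoy at (210,175), the fingers at the bottom.

Emit:
drive_tool(
  commands=[
    {"x":0.4817,"y":-0.4584,"z":0.1326,"wx":0,"wy":0,"wz":-0.35},
    {"x":0.4817,"y":-0.4584,"z":0.1326,"wx":0,"wy":0,"wz":-0.35},
    {"x":0.4817,"y":-0.4584,"z":0.1326,"wx":0,"wy":0,"wz":-0.35},
    {"x":0.4817,"y":-0.4584,"z":0.1326,"wx":0,"wy":0,"wz":-0.35},
    {"x":0.4817,"y":-0.4584,"z":0.1326,"wx":0,"wy":0,"wz":-0.35},
    {"x":0.4817,"y":-0.4584,"z":0.1326,"wx":0,"wy":0,"wz":-0.35},
    {"x":0.4817,"y":-0.4584,"z":0.1326,"wx":0,"wy":0,"wz":-0.35},
    {"x":0.4817,"y":-0.4584,"z":0.1326,"wx":0,"wy":0,"wz":-0.35},
    {"x":0.4817,"y":-0.4584,"z":0.1326,"wx":0,"wy":0,"wz":-0.35},
    {"x":0.4817,"y":-0.4584,"z":0.1326,"wx":0,"wy":0,"wz":-0.35},
    {"x":0.4817,"y":-0.4584,"z":0.1326,"wx":0,"wy":0,"wz":-0.35},
    {"x":0.4817,"y":-0.4584,"z":0.1326,"wx":0,"wy":0,"wz":-0.35},
  ],
  hand=0.6,
)

```text
time_s: 1.35
ee_pos: [0.4516, -0.2873, 0.1706]
orientation: [2.262, 2.179, -0.001]
ft_force: [0.3, -0.8, 0.8]
grip_width: 0.0516
grip_force: 0.0
```

```bash
python3 - <<'E'
from h import *
from plant import state
s=state();print(s["joint_positions"].round(3),s["ee_pos"].round(4),s["orientation"].round(4),s["time_s"])
g=wrist("pics/w2.png");print(g["c"].round(3))
E
```

```text
[ 0.669  0.498 -0.292  2.095  0.255  0.581  0.158] [ 0.4516 -0.2873  0.1706] [ 2.2623e+00  2.1790e+00 -1.1000e-03] 1.35
[ 0.454 -0.221  0.294]
```

View pics/w2.png

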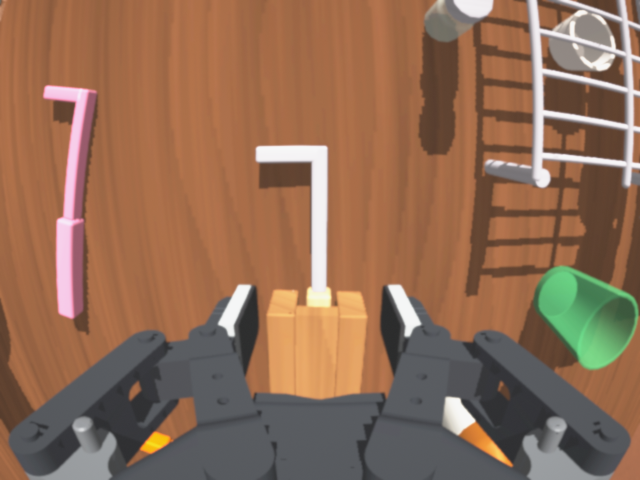

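The wrist view shows the stem from (320,160) to (319,288), claw outer edge at row 146 with its tip at column 257, and the block face at row 291. The shaker is at the top right.

```bash
python3 - <<'E'
from h import *
g=dict(np.load("wrist.npz"))
print(wcast(g,[(320,165),(319,286),(310,146.5),(257,155),(310,161)],.016).round(4)[:,:2])
print(wcast(g,[(270,291),(366,293)],.048).round(4)[:,:2])
go((.4525,-.285,.022),1.55)
E
```

```text
[[ 0.4533 -0.2398]
 [ 0.449  -0.3361]
 [ 0.4464 -0.2257]
 [ 0.4065 -0.23  ]
 [ 0.446  -0.2365]]
[[ 0.414  -0.3256]
 [ 0.4832 -0.3297]]
go {'x': 0.0039, 'y': 0.0014, 'z': 0.2476, 'wx': -0.0, 'wy': 0.0002, 'wz': -0.0053} rows>=3.0
```

Emit:
drive_tool(
  commands=[
    {"x":0.0039,"y":0,"z":0.15,"wx":0,"wy":0,"wz":0},
    {"x":0.0039,"y":0,"z":0.22,"wx":0,"wy":0,"wz":0},
    {"x":0.0039,"y":0,"z":0.247,"wx":0,"wy":0,"wz":0},
    {"x":0.0039,"y":0,"z":0.247,"wx":0,"wy":0,"wz":0},
    {"x":0.0039,"y":0,"z":0.247,"wx":0,"wy":0,"wz":0},
  ],
)

```text
time_s: 1.9
ee_pos: [0.4515, -0.284, 0.0209]
orientation: [-2.26, -2.18, 0.002]
ft_force: [0.4, 0.4, 0.3]
grip_width: 0.051
grip_force: 0.0
```

Emit:
drive_tool(
  commands=[
    {"x":0,"y":0,"z":0,"wx":0,"wy":0,"wz":0},
    {"x":0,"y":0,"z":0,"wx":0,"wy":0,"wz":0},
    {"x":0,"y":0,"z":0,"wx":0,"wy":0,"wz":0},
    {"x":0,"y":0,"z":0,"wx":0,"wy":0,"wz":0},
    {"x":0,"y":0,"z":0,"wx":0,"wy":0,"wz":0},
  ],
  hand=0,
  grip_force=60,
)

```text
time_s: 2.4
ee_pos: [0.4523, -0.2837, 0.0231]
orientation: [2.259, 2.181, -0.0]
ft_force: [-1.0, -0.8, 6.5]
grip_width: 0.0102
grip_force: 59.5
```

Emit:
drive_tool(
  commands=[
    {"x":0,"y":0,"z":-0.006,"wx":0,"wy":0,"wz":0},
    {"x":0.05,"y":0,"z":-0.006,"wx":0,"wy":0,"wz":0},
    {"x":0.1,"y":0,"z":-0.006,"wx":0,"wy":0,"wz":0},
    {"x":0.15,"y":0,"z":-0.006,"wx":0,"wy":0,"wz":0},
    {"x":0.2,"y":0,"z":-0.006,"wx":0,"wy":0,"wz":0},
    {"x":0.22,"y":0,"z":-0.006,"wx":0,"wy":0,"wz":0},
    {"x":0.22,"y":0,"z":-0.006,"wx":0,"wy":0,"wz":0},
    {"x":0.22,"y":0,"z":-0.002,"wx":0,"wy":0,"wz":0},
    {"x":0.22,"y":0,"z":-0.001,"wx":0,"wy":0,"wz":0},
  ],
)

```text
time_s: 3.3
ee_pos: [0.457, -0.1524, 0.023]
orientation: [2.26, 2.181, 0.0]
ft_force: [-1.5, 1.9, 16.7]
grip_width: 0.0105
grip_force: 61.1
```

Emit:
drive_tool(
  commands=[
    {"x":0,"y":0,"z":0,"wx":0,"wy":0,"wz":0},
    {"x":0,"y":0,"z":0,"wx":0,"wy":0,"wz":0},
    {"x":0,"y":0,"z":0,"wx":0,"wy":0,"wz":0},
    {"x":0,"y":0,"z":-0.05,"wx":0,"wy":0,"wz":0},
    {"x":-0.07,"y":0,"z":-0.12,"wx":0,"wy":0,"wz":0},
    {"x":-0.14,"y":0,"z":-0.16,"wx":0,"wy":0,"wz":0},
    {"x":-0.21,"y":0,"z":-0.16,"wx":0,"wy":0,"wz":0},
    {"x":-0.21,"y":0,"z":-0.16,"wx":0,"wy":0,"wz":0},
  ],
  hand=0.6,
)

```text
time_s: 4.1
ee_pos: [0.4512, -0.2854, 0.1201]
orientation: [2.268, 2.167, -0.002]
ft_force: [-0.4, 0.3, -0.1]
grip_width: 0.0515
grip_force: 0.0
```

```bash
python3 - <<'E'
from h import *
from plant import state
s=state();print(s["joint_positions"].round(3),s["ee_pos"].round(4),s["time_s"])
g=wrist("pics/w3.png")
E
```

```text
[ 0.633  0.573 -0.252  2.138  0.317  0.461  0.089] [ 0.4512 -0.2854  0.1201] 4.1
```

View pics/w3.png

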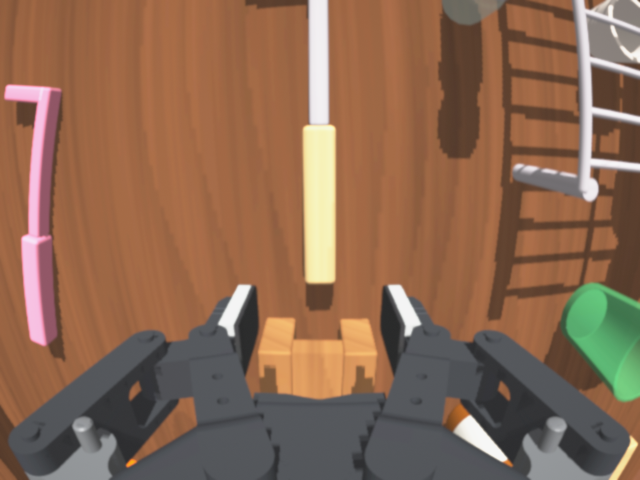

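The hook is fully out. Its handle runs from (319,126) down to its end at (320,283), clear of the block.

```bash
python3 - <<'E'
from h import *
g=dict(np.load("wrist.npz"))
P=wcast(g,[(319.5,126),(320,283)],.022)[:,:2];print(P.round(4))
e=P[1];d=(P[0]-P[1]);print(np.linalg.norm(d));yaw=np.arctan2(d[1],d[0]);d/=np.linalg.norm(d);t=e+d*.021;print(yaw,t)
go((t[0],t[1],.024),yaw)
E
```

```text
[[ 0.4543 -0.2112]
 [ 0.4502 -0.3091]]
0.09792504961734663
1.5293887241632087 [ 0.45110646 -0.28809964]
go {'x': -0.0106, 'y': -0.0001, 'z': 0.1588, 'wx': 0.0004, 'wy': 0.0006, 'wz': -0.0003} rows>=1.9
```

Emit:
drive_tool(
  commands=[
    {"x":-0.011,"y":0,"z":0.08,"wx":0,"wy":0,"wz":0},
    {"x":-0.011,"y":0,"z":0.15,"wx":0,"wy":0,"wz":0},
    {"x":-0.011,"y":0,"z":0.16,"wx":0,"wy":0,"wz":0},
    {"x":-0.011,"y":0,"z":0.16,"wx":0,"wy":0,"wz":0},
    {"x":-0.011,"y":0,"z":0.16,"wx":0,"wy":0,"wz":0},
  ],
)

```text
time_s: 4.65
ee_pos: [0.4528, -0.2831, 0.0239]
orientation: [2.258, 2.184, 0.0]
ft_force: [1.1, 0.1, -0.8]
grip_width: 0.051
grip_force: 0.0
```

Emit:
drive_tool(
  commands=[
    {"x":0,"y":0,"z":0,"wx":0,"wy":0,"wz":0},
    {"x":0,"y":0,"z":0,"wx":0,"wy":0,"wz":0},
    {"x":0,"y":0,"z":0,"wx":0,"wy":0,"wz":0},
    {"x":0,"y":0,"z":0,"wx":0,"wy":0,"wz":0},
    {"x":0,"y":0,"z":-0.02,"wx":0,"wy":0,"wz":0},
    {"x":0,"y":0,"z":-0.06,"wx":0,"wy":0,"wz":0},
    {"x":0,"y":0,"z":-0.08,"wx":0,"wy":0,"wz":0},
    {"x":0,"y":0,"z":-0.08,"wx":0,"wy":0,"wz":0},
  ],
  hand=0,
  grip_force=90,
)

```text
time_s: 5.45
ee_pos: [0.453, -0.2845, 0.0729]
orientation: [2.258, 2.18, 0.002]
ft_force: [0.3, -0.4, -1.9]
grip_width: 0.0175
grip_force: 88.2
```

```bash
python3 - <<'E'
from h import *
go((.438,-.05,.028),.6)
E
```

```text
go {'x': 0.3898, 'y': -0.039, 'z': 0.0741, 'wx': 0.0012, 'wy': -0.0, 'wz': 0.2978} rows>=6.2
```

Emit:
drive_tool(
  commands=[
    {"x":0.08,"y":0,"z":0.04,"wx":0,"wy":0,"wz":0.02},
    {"x":0.16,"y":-0.01,"z":0.074,"wx":0,"wy":0,"wz":0.06},
    {"x":0.24,"y":-0.02,"z":0.074,"wx":0,"wy":0,"wz":0.1},
    {"x":0.31,"y":-0.03,"z":0.074,"wx":0,"wy":0,"wz":0.14},
    {"x":0.37,"y":-0.039,"z":0.074,"wx":0,"wy":0,"wz":0.18},
    {"x":0.39,"y":-0.039,"z":0.074,"wx":0,"wy":0,"wz":0.22},
    {"x":0.39,"y":-0.039,"z":0.074,"wx":0,"wy":0,"wz":0.26},
    {"x":0.39,"y":-0.039,"z":0.074,"wx":0,"wy":0,"wz":0.298},
    {"x":0.39,"y":-0.039,"z":0.074,"wx":0,"wy":0,"wz":0.298},
    {"x":0.39,"y":-0.039,"z":0.074,"wx":0,"wy":0,"wz":0.298},
  ],
)

```text
time_s: 6.45
ee_pos: [0.4366, -0.0475, 0.026]
orientation: [-2.951, -1.075, 0.003]
ft_force: [0.2, -0.0, -2.0]
grip_width: 0.0178
grip_force: 88.9
```

```bash
python3 - <<'E'
from h import *
from plant import state
s=state();print(s["joint_positions"].round(3),s["ee_pos"].round(4))
go((.433,-.035,.027),-.16)
E
```

```text
[ 0.079  0.705 -0.143  2.392  1.058  0.106 -1.959] [ 0.4366 -0.0475  0.026 ]
go {'x': 0.0088, 'y': -0.0199, 'z': -0.0017, 'wx': -0.0004, 'wy': 0.0008, 'wz': 0.2733} rows>=5.7
```

Joint 6 is near its lower limit at this small radius, so I'll swing at a larger radius, farther right.

```bash
python3 - <<'E'
from h import *
from plant import state
s=state()
go((.465,-.10,.027),.45,s);go((.465,-.085,.027),.1,s);go((.465,-.04,.027),-.16,s)
E
```

```text
go {'x': -0.0201, 'y': 0.0974, 'z': -0.0018, 'wx': -0.0006, 'wy': 0.0006, 'wz': 0.0791} rows>=1.7
go {'x': -0.004, 'y': 0.0783, 'z': -0.0018, 'wx': -0.0005, 'wy': 0.0007, 'wz': 0.1905} rows>=4.0
go {'x': 0.0443, 'y': 0.0208, 'z': -0.0018, 'wx': -0.0004, 'wy': 0.0008, 'wz': 0.2733} rows>=5.7
```

Emit:
drive_tool(
  commands=[
    {"x":-0.02,"y":0.06,"z":0,"wx":0,"wy":0,"wz":0.03},
    {"x":-0.02,"y":0.0974,"z":0,"wx":0,"wy":0,"wz":0.065},
    {"x":-0.02,"y":0.0974,"z":0,"wx":0,"wy":0,"wz":0.065},
    {"x":-0.02,"y":0.0974,"z":0,"wx":0,"wy":0,"wz":0.065},
  ],
)

```text
time_s: 6.85
ee_pos: [0.4651, -0.1017, 0.0259]
orientation: [-3.045, -0.772, 0.004]
ft_force: [-0.9, 0.3, -0.7]
grip_width: 0.0176
grip_force: 88.8
```

```bash
python3 - <<'E'
from h import *
from plant import state
s=state();print(s["joint_positions"].round(3),s["ee_pos"].round(4),s["qvel"].round(2))
go((.465,-.10,.027),.45,s);go((.465,-.085,.027),.1,s);go((.465,-.04,.027),-.16,s)
E
```

```text
[ 0.288  0.721 -0.278  2.302  0.924  0.23  -1.908] [ 0.4651 -0.1017  0.0259] [-0.03 -0.   -0.    0.02  0.01 -0.    0.  ]
go {'x': 0.0012, 'y': -0.0026, 'z': -0.0018, 'wx': -0.0003, 'wy': 0.0007, 'wz': 0.0149} rows>=0.3
go {'x': 0.0131, 'y': -0.0246, 'z': -0.0018, 'wx': -0.0002, 'wy': 0.0007, 'wz': 0.1263} rows>=2.6
go {'x': 0.0489, 'y': -0.0905, 'z': -0.0018, 'wx': -0.0001, 'wy': 0.0007, 'wz': 0.2091} rows>=4.4
```

The last joint would near its limit at the pull angle, so I'll set the hook down, re-grip the same spot with a half turn, and carry on.

Emit:
drive_tool(
  commands=[
    {"x":0,"y":0,"z":0.0035,"wx":0,"wy":0,"wz":0},
    {"x":0,"y":0,"z":0.0035,"wx":0,"wy":0,"wz":0},
  ],
)

```text
time_s: 7.05
ee_pos: [0.4648, -0.101, 0.0246]
orientation: [3.044, 0.775, -0.004]
ft_force: [-1.3, -1.7, 7.5]
grip_width: 0.0177
grip_force: 89.9
```

Emit:
drive_tool(
  commands=[
    {"x":0,"y":0,"z":0,"wx":0,"wy":0,"wz":0},
    {"x":0,"y":0,"z":0,"wx":0,"wy":0,"wz":0},
    {"x":0,"y":0,"z":0,"wx":0,"wy":0,"wz":0},
    {"x":0,"y":0,"z":-0.06,"wx":0,"wy":0,"wz":0},
    {"x":0,"y":0,"z":-0.1,"wx":0,"wy":0,"wz":-0.04},
    {"x":0,"y":0,"z":-0.1,"wx":0,"wy":0,"wz":-0.085},
    {"x":0,"y":0,"z":-0.1,"wx":0,"wy":0,"wz":-0.13},
    {"x":0,"y":0,"z":-0.1,"wx":0,"wy":0,"wz":-0.175},
    {"x":0,"y":0,"z":-0.1,"wx":0,"wy":0,"wz":-0.22},
    {"x":0,"y":0,"z":-0.1,"wx":0,"wy":0,"wz":-0.265},
    {"x":0,"y":0,"z":-0.1,"wx":0,"wy":0,"wz":-0.31},
    {"x":0,"y":0,"z":-0.1,"wx":0,"wy":0,"wz":-0.355},
    {"x":0,"y":0,"z":-0.1,"wx":0,"wy":0,"wz":-0.4},
    {"x":0,"y":0,"z":-0.1,"wx":0,"wy":0,"wz":-0.445},
    {"x":0,"y":0,"z":-0.1,"wx":0,"wy":0,"wz":-0.49},
    {"x":0,"y":0,"z":-0.1,"wx":0,"wy":0,"wz":-0.535},
    {"x":0,"y":0,"z":-0.1,"wx":0,"wy":0,"wz":-0.58},
    {"x":0,"y":0,"z":-0.1,"wx":0,"wy":0,"wz":-0.625},
    {"x":0,"y":0,"z":-0.1,"wx":0,"wy":0,"wz":-0.67},
    {"x":0,"y":0,"z":-0.1,"wx":0,"wy":0,"wz":-0.7},
  ],
  hand=0.6,
)

```text
time_s: 9.05
ee_pos: [0.4654, -0.1013, 0.084]
orientation: [-0.684, -3.064, 0.001]
ft_force: [0.0, -0.6, 0.6]
grip_width: 0.0513
grip_force: 0.0
```

```bash
python3 - <<'E'
from h import *
from plant import state
s=state();print(s["joint_positions"].round(3),s["ee_pos"].round(4))
g=wrist("pics/w4.png")
go((.462,-.103,.08),.497+np.pi,s)
E
```

```text
[ 0.757  0.802 -1.007  2.252  1.111  0.745  0.075] [ 0.4654 -0.1013  0.084 ]
go {'x': 0.0038, 'y': -0.005, 'z': 0.0067, 'wx': -0.0001, 'wy': -0.0007, 'wz': -0.298} rows>=6.2
```

Emit:
drive_tool(
  commands=[
    {"x":0.0038,"y":-0.005,"z":0,"wx":0,"wy":0,"wz":-0.045},
    {"x":0.0038,"y":-0.005,"z":0,"wx":0,"wy":0,"wz":-0.09},
    {"x":0.0038,"y":-0.005,"z":0,"wx":0,"wy":0,"wz":-0.135},
    {"x":0.0038,"y":-0.005,"z":0,"wx":0,"wy":0,"wz":-0.18},
    {"x":0.0038,"y":-0.005,"z":0,"wx":0,"wy":0,"wz":-0.225},
    {"x":0.0038,"y":-0.005,"z":0,"wx":0,"wy":0,"wz":-0.27},
    {"x":0.0038,"y":-0.005,"z":0,"wx":0,"wy":0,"wz":-0.297},
    {"x":0.0038,"y":-0.005,"z":0,"wx":0,"wy":0,"wz":-0.297},
    {"x":0.0038,"y":-0.005,"z":0.06,"wx":0,"wy":0,"wz":-0.297},
    {"x":0.0038,"y":-0.005,"z":0.1,"wx":0,"wy":0,"wz":-0.297},
    {"x":0.0038,"y":-0.005,"z":0.1,"wx":0,"wy":0,"wz":-0.297},
    {"x":0.0038,"y":-0.005,"z":0.1,"wx":0,"wy":0,"wz":-0.297},
  ],
)

```text
time_s: 10.3
ee_pos: [0.462, -0.1026, 0.0246]
orientation: [0.756, -3.047, -0.001]
ft_force: [-0.9, 0.0, 0.2]
grip_width: 0.0512
grip_force: 0.0
```

```bash
python3 - <<'E'
from h import *
from plant import state
s=state();print(s["joint_positions"].round(3),s["ee_pos"].round(4))
go((.462,-.1025,.024),.492+np.pi,s)
g=wrist("pics/w4.png")
E
```

```text
[ 0.779  0.974 -1.069  2.279  1.34   0.841  0.804] [ 0.462  -0.1026  0.0246]
go {'x': -0.0001, 'y': 0.0002, 'z': 0.0009, 'wx': 0.0004, 'wy': -0.0007, 'wz': -0.0018} rows>=0.0
```

View pics/w4.png

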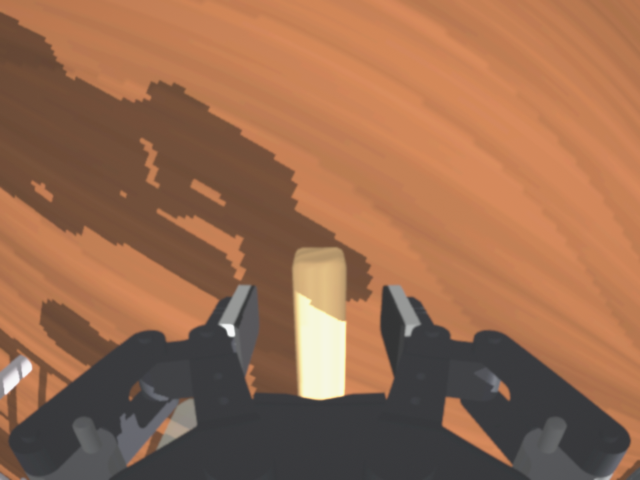

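The handle end sits centred between the pads at (320,255) and lines up with the tool.

Emit:
drive_tool(
  commands=[
    {"x":0,"y":0,"z":0,"wx":0,"wy":0,"wz":0},
    {"x":0,"y":0,"z":0,"wx":0,"wy":0,"wz":0},
    {"x":0,"y":0,"z":0,"wx":0,"wy":0,"wz":0},
    {"x":0,"y":0,"z":0,"wx":0,"wy":0,"wz":0},
    {"x":0,"y":0,"z":-0.006,"wx":0,"wy":0,"wz":0},
    {"x":0,"y":0,"z":-0.006,"wx":0,"wy":0,"wz":0},
  ],
  hand=0,
  grip_force=90,
)

```text
time_s: 10.95
ee_pos: [0.4623, -0.1034, 0.0285]
orientation: [0.757, -3.047, 0.001]
ft_force: [0.0, -0.4, -1.8]
grip_width: 0.0177
grip_force: 88.0
```

```bash
python3 - <<'E'
from h import *
from plant import state
s=state();print(s["joint_positions"].round(3),s["ee_pos"].round(4))
z=.0275
go((.465,-.085,z),.1+np.pi,s);go((.465,-.04,z),-.16+np.pi,s)
E
```

```text
[ 0.783  0.967 -1.073  2.278  1.331  0.842  0.813] [ 0.4623 -0.1034  0.0285]
go {'x': -0.0184, 'y': 0.025, 'z': 0.0016, 'wx': -0.0003, 'wy': -0.0005, 'wz': 0.1232} rows>=2.6
go {'x': -0.0535, 'y': 0.0913, 'z': 0.0015, 'wx': -0.0003, 'wy': -0.0005, 'wz': 0.206} rows>=4.3
```

Emit:
drive_tool(
  commands=[
    {"x":-0.006,"y":0.008,"z":0.001,"wx":0,"wy":0,"wz":0.041},
    {"x":-0.012,"y":0.016,"z":0.001,"wx":0,"wy":0,"wz":0.082},
    {"x":-0.0184,"y":0.025,"z":0.001,"wx":0,"wy":0,"wz":0.123},
    {"x":-0.035,"y":0.06,"z":0.001,"wx":0,"wy":0,"wz":0.165},
    {"x":-0.0535,"y":0.0913,"z":0.001,"wx":0,"wy":0,"wz":0.206},
    {"x":-0.0535,"y":0.0913,"z":0.001,"wx":0,"wy":0,"wz":0.206},
    {"x":-0.0535,"y":0.0913,"z":0.001,"wx":0,"wy":0,"wz":0.206},
  ],
)

```text
time_s: 11.65
ee_pos: [0.4648, -0.0397, 0.0272]
orientation: [-0.245, -3.13, 0.002]
ft_force: [0.6, -0.2, -2.5]
grip_width: 0.0177
grip_force: 88.1
```

```bash
python3 - <<'E'
from h import *
from plant import state,grab_frame
s=state();print(s["joint_positions"].round(3),s["ee_pos"].round(4),s["qvel"].round(2))
c=np.array([.676,.035]);a=-.16;u=np.array([np.cos(a),np.sin(a)]);v=np.array([-u[1],u[0]])
for al,la in [(50,-86),(50,-38)]:
    p=c+u*(al-183)/1e3+v*la/1e3;print(p.round(4));go((*p,.0275),a+np.pi,s)
t=grab_frame("top");sd=grab_frame("side")
o=np.zeros((600,800,3),np.uint8)
o[:300,:]=cv2.resize(t["image"][130:250,180:500],(800,300),interpolation=2)
o[300:,:400]=cv2.resize(sd["image"][170:320,180:280],(400,600),interpolation=2)[:300]
A=cv2.resize(sd["image"][180:330,180:380],(800,600),interpolation=2);
cv2.imwrite("pics/t2.png",A);cv2.imwrite("pics/t3.png",cv2.resize(t["image"][140:260,200:420],None,fx=3.6,fy=3.6,interpolation=2))
E
```

```text
[ 0.629  0.947 -1.037  2.295  1.337  0.802  0.02 ] [ 0.4648 -0.0397  0.0272] [0.02 0.   0.01 0.   0.   0.01 0.02]
[ 0.531  -0.0287]
go {'x': -0.1061, 'y': 0.0352, 'z': -0.0007, 'wx': -0.0005, 'wy': -0.0006, 'wz': 0.0011} rows>=1.3
[0.5386 0.0187]
go {'x': -0.1064, 'y': 0.1152, 'z': -0.0008, 'wx': -0.0005, 'wy': -0.0006, 'wz': 0.0011} rows>=1.9
```

View pics/t2.png

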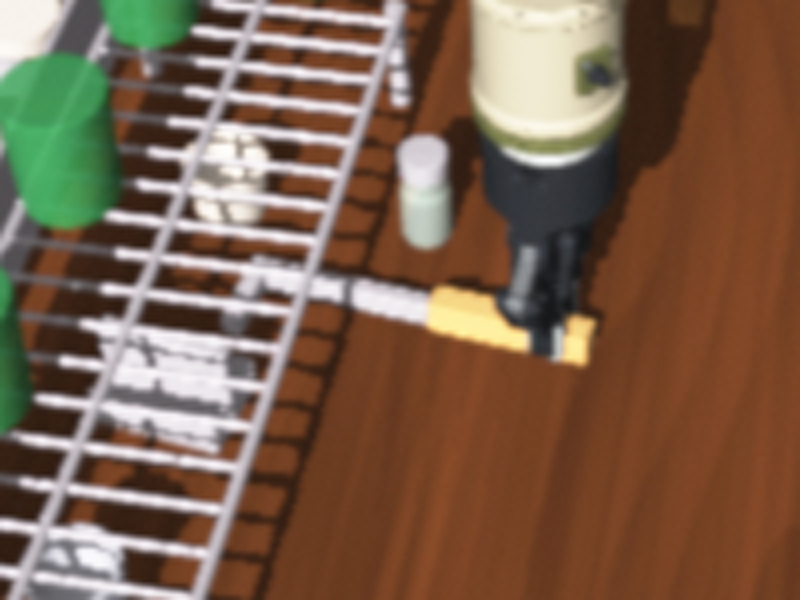

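The side view shows the hook lying level beside the rack. The claw corner is near (260,262), its tip near (235,325), and the rack's near end is around column 240, rows 340–440. I'll check the gap before going in.

```bash
python3 - <<'E'
from h import *
s=load("side")
P=lambda a:(np.array(a)+.5)/4-.5+180
print(cast(s,P([(262,262),(235,318)]),.018).round(4)[:,:2])
print("ridge near/far top",cast(s,P([(238,395),(100,375)]),.058).round(4)[:,:2])
print("rack pred corners px (side crop), z=.023 R-near,R-far,L-near; ridge top near/far")
c=np.array([.676,.035]);a=-.16;u=np.array([np.cos(a),np.sin(a)]);v=np.array([-u[1],u[0]])
X=[[*(c+u*i+v*j),z] for i,j,z in [(-.04,-.028,.023),(.04,-.028,.023),(-.04,.028,.023),(-.04,0,.058),(.04,0,.058)]]
print(((proj(s,X)-180+.5)*4).round())
X=[[.4648+.195*u[0],-.0397+.195*u[1],.018],[.4648+.19*u[0]+.048*v[0],-.0397+.19*u[1]+.048*v[1],.018]]
print(((proj(s,X)-180+.5)*4).round())
E
```

```text
[[ 0.6476 -0.0681]
 [ 0.6524 -0.0209]]
ridge near/far top [[0.6228 0.069 ]
 [0.703  0.0665]]
rack pred corners px (side crop), z=.023 R-near,R-far,L-near; ridge top near/far
[[253. 360.]
 [129. 329.]
 [214. 432.]
 [227. 355.]
 [ 99. 323.]]
[[248. 258.]
 [224. 315.]]
```

View pics/t3.png

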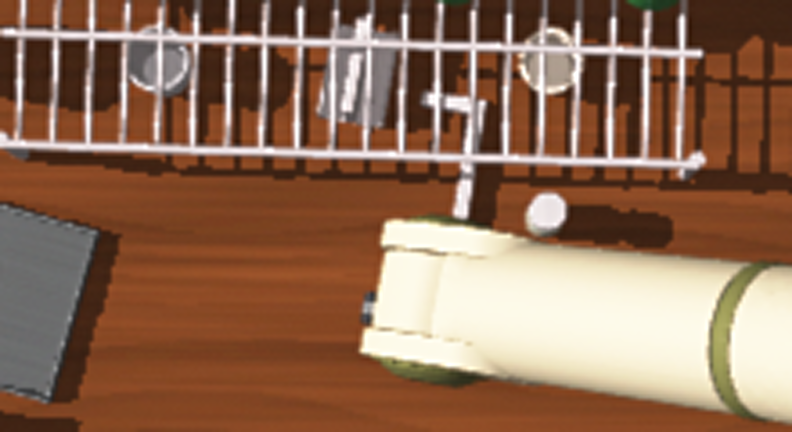

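The top view shows the claw tip at (425,97), right of the rack's edge at about (390,100) and parallel to it. The way ahead is clear: go in, then shift left behind the rack.

Emit:
drive_tool(
  commands=[
    {"x":-0.04,"y":0.012,"z":0,"wx":0,"wy":0,"wz":0},
    {"x":-0.08,"y":0.025,"z":0,"wx":0,"wy":0,"wz":0},
    {"x":-0.106,"y":0.035,"z":0,"wx":0,"wy":0,"wz":0},
    {"x":-0.106,"y":0.035,"z":0,"wx":0,"wy":0,"wz":0},
    {"x":-0.106,"y":0.06,"z":0,"wx":0,"wy":0,"wz":0},
    {"x":-0.106,"y":0.085,"z":0,"wx":0,"wy":0,"wz":0},
    {"x":-0.106,"y":0.105,"z":0,"wx":0,"wy":0,"wz":0},
    {"x":-0.106,"y":0.115,"z":0,"wx":0,"wy":0,"wz":0},
    {"x":-0.106,"y":0.115,"z":0.003,"wx":0,"wy":0,"wz":0},
    {"x":-0.106,"y":0.115,"z":0.004,"wx":0,"wy":0,"wz":0},
  ],
)

```text
time_s: 12.75
ee_pos: [0.5386, 0.02, 0.0256]
orientation: [-0.246, -3.131, -0.002]
ft_force: [-2.5, 2.9, 16.4]
grip_width: 0.0181
grip_force: 90.5
```

```bash
python3 - <<'E'
from h import *
from plant import state,grab_frame
s=state();print(s["joint_positions"].round(3),s["ee_pos"].round(4),s["ft_force"].round(1))
t=grab_frame("top")
cv2.imwrite("pics/t4.png",cv2.resize(t["image"][120:240,220:400],None,fx=4.4,fy=4.4,interpolation=2))
E
```

```text
[ 0.509  0.987 -1.041  2.132  1.245  0.861  0.076] [0.5386 0.02   0.0256] [-2.5  2.9 16.4]
```

View pics/t4.png

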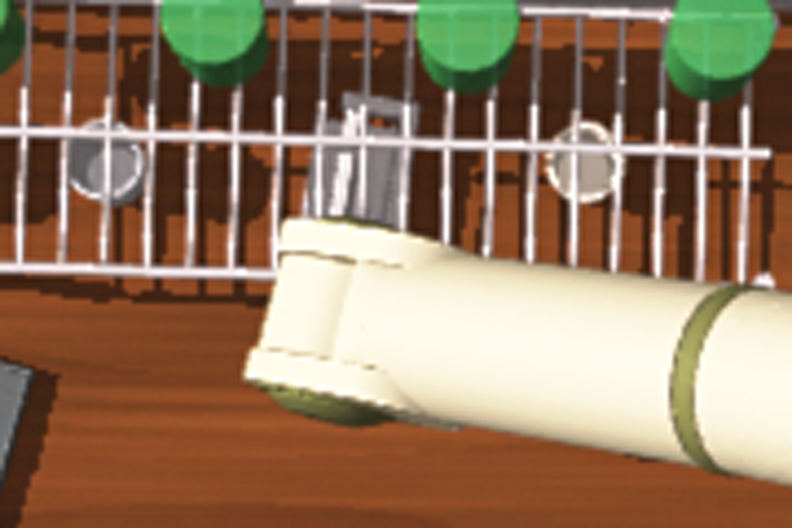

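The claw bar (345–415, 102) now sits behind the rack's far end, past the ridge, with the stem at its right side. Pulling now.

```bash
python3 - <<'E'
from h import *
from plant import state
s=state()
for p,a in [((.525,.022),-.16),((.47,.045),-.17),((.425,.11),-.2),((.39,.185),-.25)]: go((*p,.0245),a+np.pi,s)
E
```

```text
go {'x': 0.023, 'y': -0.0003, 'z': 0.0019, 'wx': 0.0005, 'wy': -0.0002, 'wz': 0.0009} rows>=0.3
go {'x': 0.1195, 'y': 0.0233, 'z': 0.002, 'wx': 0.0005, 'wy': -0.0002, 'wz': 0.0041} rows>=1.5
go {'x': 0.2106, 'y': 0.1185, 'z': 0.0021, 'wx': 0.0005, 'wy': -0.0002, 'wz': 0.0136} rows>=2.9
go {'x': 0.2877, 'y': 0.2329, 'z': 0.0024, 'wx': 0.0005, 'wy': -0.0002, 'wz': 0.0296} rows>=4.4
```

Emit:
drive_tool(
  commands=[
    {"x":0.012,"y":0,"z":-0.002,"wx":0,"wy":0,"wz":0},
    {"x":0.024,"y":0,"z":-0.002,"wx":0,"wy":0,"wz":0},
    {"x":0.05,"y":0.006,"z":-0.002,"wx":0,"wy":0,"wz":0},
    {"x":0.075,"y":0.012,"z":-0.002,"wx":0,"wy":0,"wz":0},
    {"x":0.1,"y":0.018,"z":-0.002,"wx":0,"wy":0,"wz":0.003},
    {"x":0.12,"y":0.023,"z":-0.002,"wx":0,"wy":0,"wz":0.004},
  ],
)

```text
time_s: 13.4
ee_pos: [0.4686, 0.0428, 0.0259]
orientation: [-0.271, -3.128, 0.003]
ft_force: [1.3, -0.6, -0.4]
grip_width: 0.0177
grip_force: 88.3
```

```bash
python3 - <<'E'
from h import *
from plant import state
s=state();print(s["joint_positions"].round(3))
for p,a in [((.448,.076),-.18),((.425,.11),-.2),((.407,.148),-.225),((.39,.185),-.25)]: go((*p,.0245),a+np.pi,s)
E
```

```text
[ 0.456  0.955 -1.043  2.286  1.336  0.812 -0.165]
go {'x': 0.0432, 'y': 0.0486, 'z': 0.0023, 'wx': -0.0006, 'wy': -0.0005, 'wz': 0.0023} rows>=0.8
go {'x': 0.0907, 'y': 0.0978, 'z': 0.0023, 'wx': -0.0006, 'wy': -0.0005, 'wz': 0.0087} rows>=1.6
go {'x': 0.1312, 'y': 0.1551, 'z': 0.0022, 'wx': -0.0006, 'wy': -0.0005, 'wz': 0.0166} rows>=2.4
go {'x': 0.1697, 'y': 0.2109, 'z': 0.0022, 'wx': -0.0007, 'wy': -0.0005, 'wz': 0.0246} rows>=3.2
```

Emit:
drive_tool(
  commands=[
    {"x":0.022,"y":0.022,"z":0.0015,"wx":0,"wy":0,"wz":0},
    {"x":0.044,"y":0.046,"z":0.0015,"wx":0,"wy":0,"wz":0.002},
    {"x":0.068,"y":0.072,"z":0.0015,"wx":0,"wy":0,"wz":0.005},
    {"x":0.091,"y":0.098,"z":0.0015,"wx":0,"wy":0,"wz":0.009},
    {"x":0.111,"y":0.126,"z":0.0015,"wx":0,"wy":0,"wz":0.013},
    {"x":0.131,"y":0.155,"z":0.0015,"wx":0,"wy":0,"wz":0.017},
    {"x":0.15,"y":0.183,"z":0.0015,"wx":0,"wy":0,"wz":0.021},
    {"x":0.163,"y":0.202,"z":0.0015,"wx":0,"wy":0,"wz":0.024},
    {"x":0.17,"y":0.211,"z":0.0015,"wx":0,"wy":0,"wz":0.025},
    {"x":0.17,"y":0.211,"z":0.0015,"wx":0,"wy":0,"wz":0.025},
    {"x":0.17,"y":0.211,"z":0.0015,"wx":0,"wy":0,"wz":0.025},
  ],
)

```text
time_s: 14.5
ee_pos: [0.3911, 0.1857, 0.0256]
orientation: [-0.392, -3.117, 0.001]
ft_force: [1.8, 0.5, 5.5]
grip_width: 0.0177
grip_force: 89.2
```

```bash
python3 - <<'E'
from h import *
from plant import state,grab_frame
s=state();print(s["joint_positions"].round(3),s["ee_pos"].round(4),s["ft_force"].round(1))
t=grab_frame("top");sd=grab_frame("side")
np.savez("top.npz",**t);np.savez("side.npz",**sd)
o=np.zeros((600,800,3),np.uint8)
o[:300,:450]=cv2.resize(t["image"][130:250,180:360],(450,300),interpolation=2)
o[:,450:]=cv2.resize(sd["image"][220:460,190:330],(350,600),interpolation=2)
cv2.imwrite("pics/t5.png",o)
E
```

```text
[ 0.121  0.97  -1.092  2.37   1.406  0.837 -0.714] [0.3911 0.1857 0.0256] [1.8 0.5 5.5]
```

View pics/t5.png

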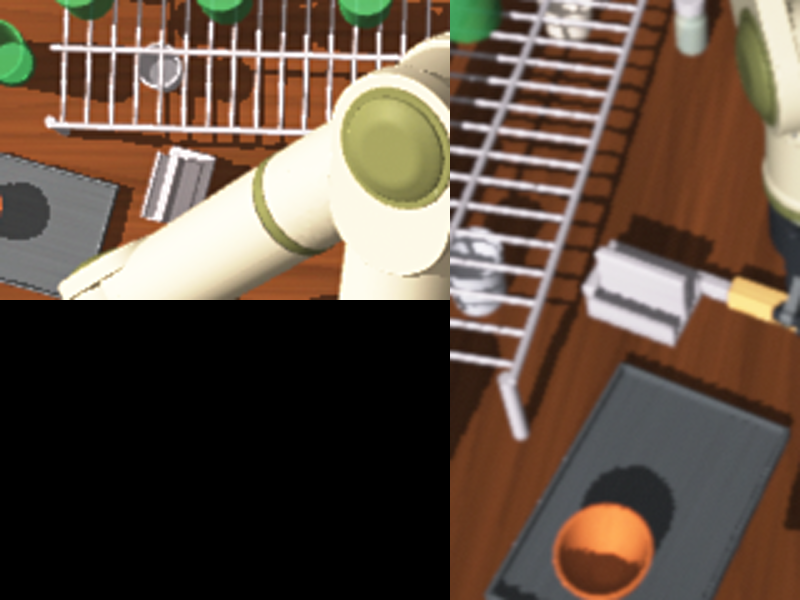

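The rack stands upright in the open between shelf and tray, centred near (180,185) in the top crop, with the hook in place at its side. That used up the picture views (in fact it was one over), so from here on I'll only measure by code. Next: back the hook out to the right at counter level, swing it onto open counter, and lay it down.

```bash
python3 - <<'E'
from h import *
from plant import state
s=state();z=.0275
for p,a in [((.403,.152),-.25),((.415,.118),-.25),((.430,.086),-.25),((.442,.06),-.8),((.445,.05),-1.5)]: go((*p,z),a+np.pi,s)
E
```

```text
go {'x': -0.0331, 'y': -0.0496, 'z': -0.0032, 'wx': -0.0, 'wy': -0.0001, 'wz': -0.0002} rows>=0.7
go {'x': -0.0665, 'y': -0.0995, 'z': -0.0032, 'wx': -0.0, 'wy': -0.0001, 'wz': -0.0002} rows>=1.4
go {'x': -0.104, 'y': -0.145, 'z': -0.0032, 'wx': -0.0, 'wy': -0.0001, 'wz': -0.0002} rows>=2.1
go {'x': -0.1341, 'y': -0.182, 'z': -0.0032, 'wx': -0.0001, 'wy': -0.0001, 'wz': 0.1749} rows>=3.7
go {'x': -0.1431, 'y': -0.1969, 'z': -0.0032, 'wx': -0.0001, 'wy': -0.0, 'wz': 0.3977} rows>=8.3
```

Emit:
drive_tool(
  commands=[
    {"x":-0.008,"y":0,"z":-0.003,"wx":0,"wy":0,"wz":0},
    {"x":-0.02,"y":-0.02,"z":-0.004,"wx":0,"wy":0,"wz":0},
    {"x":-0.035,"y":-0.05,"z":-0.004,"wx":0,"wy":0,"wz":0},
    {"x":-0.066,"y":-0.1,"z":-0.004,"wx":0,"wy":0,"wz":0},
    {"x":-0.104,"y":-0.145,"z":-0.004,"wx":0,"wy":0,"wz":0},
    {"x":-0.104,"y":-0.145,"z":-0.004,"wx":0,"wy":0,"wz":0},
    {"x":-0.112,"y":-0.155,"z":-0.004,"wx":0,"wy":0,"wz":0.045},
    {"x":-0.12,"y":-0.165,"z":-0.004,"wx":0,"wy":0,"wz":0.09},
    {"x":-0.128,"y":-0.175,"z":-0.004,"wx":0,"wy":0,"wz":0.135},
    {"x":-0.134,"y":-0.182,"z":-0.004,"wx":0,"wy":0,"wz":0.175},
    {"x":-0.136,"y":-0.186,"z":-0.004,"wx":0,"wy":0,"wz":0.22},
    {"x":-0.138,"y":-0.19,"z":-0.004,"wx":0,"wy":0,"wz":0.265},
    {"x":-0.14,"y":-0.193,"z":-0.004,"wx":0,"wy":0,"wz":0.31},
    {"x":-0.142,"y":-0.196,"z":-0.004,"wx":0,"wy":0,"wz":0.355},
    {"x":-0.143,"y":-0.197,"z":-0.004,"wx":0,"wy":0,"wz":0.398},
    {"x":-0.143,"y":-0.197,"z":-0.004,"wx":0,"wy":0,"wz":0.398},
    {"x":-0.143,"y":-0.197,"z":0.001,"wx":0,"wy":0,"wz":0.398},
    {"x":-0.143,"y":-0.197,"z":0.001,"wx":0,"wy":0,"wz":0.398},
  ],
)

```text
time_s: 16.4
ee_pos: [0.4444, 0.0491, 0.0255]
orientation: [2.136, 2.301, -0.003]
ft_force: [-2.4, -4.3, 23.2]
grip_width: 0.0176
grip_force: 91.5
```

```bash
python3 - <<'E'
from h import *
from plant import state,grab_frame
s=state();print(s["joint_positions"].round(3),s["ee_pos"].round(4),s["ft_force"].round(1))
print(2*np.arctan2(s["orientation"][1],s["orientation"][0]))
E
```

```text
[ 0.396  0.909 -0.972  2.342  1.372  0.73  -1.57 ] [0.4444 0.0491 0.0255] [-2.4 -4.3 23.2]
1.6450479487515624
```

Emit:
drive_tool(
  commands=[
    {"x":0,"y":0,"z":-0.003,"wx":0,"wy":0,"wz":0},
    {"x":0,"y":0,"z":-0.003,"wx":0,"wy":0,"wz":0},
    {"x":0,"y":0,"z":-0.003,"wx":0,"wy":0,"wz":0},
    {"x":0,"y":0,"z":-0.08,"wx":0,"wy":0,"wz":0},
    {"x":0,"y":0,"z":-0.16,"wx":0,"wy":0,"wz":0},
    {"x":0,"y":0,"z":-0.2,"wx":0,"wy":0,"wz":-0.02},
    {"x":0,"y":0,"z":-0.2,"wx":0,"wy":0,"wz":-0.06},
  ],
  hand=0.6,
)

```text
time_s: 17.1
ee_pos: [0.4461, 0.0502, 0.1474]
orientation: [1.91, 2.49, 0.002]
ft_force: [-0.3, -1.2, -0.4]
grip_width: 0.0513
grip_force: 0.0
```

```bash
python3 - <<'E'
from h import *
from plant import state
s=state();print(s["ee_pos"])
go((.525,.184,.15),-.25+np.pi,s)
E
```

```text
[0.44611384 0.05022188 0.14742841]
go {'x': 0.1813, 'y': 0.1848, 'z': -0.0041, 'wx': 0.0005, 'wy': 0.001, 'wz': -0.337} rows>=7.1
```

Emit:
drive_tool(
  commands=[
    {"x":0.03,"y":0.03,"z":-0.004,"wx":0,"wy":0,"wz":-0.045},
    {"x":0.06,"y":0.06,"z":-0.004,"wx":0,"wy":0,"wz":-0.09},
    {"x":0.09,"y":0.09,"z":-0.004,"wx":0,"wy":0,"wz":-0.135},
    {"x":0.12,"y":0.12,"z":-0.004,"wx":0,"wy":0,"wz":-0.18},
    {"x":0.15,"y":0.15,"z":-0.004,"wx":0,"wy":0,"wz":-0.225},
    {"x":0.181,"y":0.185,"z":-0.004,"wx":0,"wy":0,"wz":-0.27},
    {"x":0.181,"y":0.185,"z":-0.004,"wx":0,"wy":0,"wz":-0.315},
    {"x":0.181,"y":0.185,"z":-0.004,"wx":0,"wy":0,"wz":-0.337},
    {"x":0.181,"y":0.185,"z":-0.004,"wx":0,"wy":0,"wz":-0.337},
    {"x":0.181,"y":0.185,"z":-0.004,"wx":0,"wy":0,"wz":-0.337},
    {"x":0.181,"y":0.185,"z":-0.004,"wx":0,"wy":0,"wz":-0.337},
  ],
)

```text
time_s: 18.2
ee_pos: [0.5244, 0.1829, 0.1466]
orientation: [-0.4, -3.114, 0.002]
ft_force: [-0.0, 0.0, -1.0]
grip_width: 0.0513
grip_force: 0.0
```

```bash
cat >> h.py <<'E'
def wproj(g,X):
    c=(np.atleast_2d(X)-g["c"])@g["Rc"];th=np.arctan2(np.hypot(c[:,0],c[:,1]),c[:,2]);ph=np.arctan2(c[:,1],c[:,0])
    return np.c_[g["cx"]+g["f"]*th*np.cos(ph),g["cy"]+g["f"]*th*np.sin(ph)]
E
python3 - <<'E'
from h import *
from plant import state
s=state();print(s["joint_positions"].round(3),s["ee_pos"].round(4),s["orientation"].round(3))
g=wrist("pics/w5.png")
c=np.array([.5385,.184]);a=-.25;u=np.array([np.cos(a),np.sin(a)]);v=np.array([-u[1],u[0]])
X=[[*(c+u*i+v*j),z] for i,j,z in [(-.04,0,.058),(.04,0,.058),(-.04,-.028,.023),(.04,-.028,.023),(-.04,.028,.023),(.04,.028,.023)]]
print("pred",wproj(g,X).round())
# rectified patch: sample image on plane z=.058 in predicted rack axes, 1 mm / sample
n=wproj(g,[[*(c+u*i/1e3+v*j/1e3),.058] for i in range(60,-61,-1) for j in range(50,-51,-1)]).astype(np.float32)
P=cv2.remap(cv2.cvtColor(g["image"],cv2.COLOR_BGR2GRAY),n[:,0].reshape(121,101),n[:,1].reshape(121,101),1)
for i in range(0,121,8): print(60-i,"".join("%4d"%x for x in P[i,::4]))
E
```

```text
[ 0.318  0.884 -1.257  2.034  1.009  1.052 -0.133] [0.5244 0.1829 0.1466] [-4.000e-01 -3.114e+00  2.000e-03]
pred [[328. 211.]
 [328. 333.]
 [285. 202.]
 [289. 310.]
 [368. 201.]
 [365. 309.]]
60   62  48  54 130 130 129  80 131 134 136 136  88  83 135 138 138 136  88 101 134 138 140 130  86 135 132
52   59  48  47 108 136 137 100  95 136 134 132 127  83 102 139 137 132 125  77 123 124 125 126  83 105  72
44   63  48  48  48 133 136 138  85 137 127 126 126  83  98 126 127 130 131  91  98 135 136 136 131  77  48
36   74  48  48  48  85 125 126  90  87 132 133 135 206 190 136 137 136 135 128  81  98  84  80  79  51  48
28  152  60  48  48  70 124 102 120  82 131 129 123 247 245 103  81  84  97 117 126 126 126 126 124  49  85
20  157 142  57  48  58  80  79 174 122 130 131 133 247 245 135 126 124 123 146 126 126 126 126 125  75  86
12  136 170 170  57  76 131 129 224 153 163 165 166 247 245 161 160 165 166 155  77  76  76  77  78  86  84
4  127 127 128 131 132 132 132 214 149 168 167 169 247 245 160 162 167 170 152  79  77  76  76  76  77  78
-4  134 132 131 131 129 127 127 216 150 167 166 168 247 245 161 162 167 169 154  76  77  77  77  77  76  76
-12  128 130 129 128 127 127 126 203 144 167 166 168 247 245 162 163 167 170 151  77  75  74  75  77  78  81
-20  119 117 115 114 115 115 117 198 147 167 165 165 247 245 162 162 166 170 149  85  85  85  85  84  81  79
-28   79  76  76  77 105 122 122 190 151 168 165 164 246 245 163 163 165 169 149  78  78  79  82  85  86  87
-36   78  80  81  82 105 135 133 194 151 168 165 164 246 244 162 162 165 168 148  89  89  88  86  84  82  82
-44   78  78  78  77 114 129 131 190 145 170 166 165 210 171 152 163 166 168 182  84  83  84  85  85 101 138
-52   79  82  83  84 135 133 132 133 130 140 141 140 142 143 145 145 144 141 137 138 140 141 138 135 133 132
-60   78  80  80  82 134 141 143 142 140 138 137 137 139 140 141 141 140 136 134 136 137 137 135 133 132 133
```

```bash
python3 - <<'E'
from h import *
g=dict(np.load("wrist.npz"))
m=(cv2.cvtColor(g["image"],6)>228).astype(np.uint8)
n,l,st,ce=cv2.connectedComponentsWithStats(m[150:400,290:370])
k=1+st[1:,4].argmax();ys,xs=np.nonzero(l==k);w=wcast(g,np.c_[xs+290,ys+150],.058)[:,:2]
r=cv2.minAreaRect((w*1000).astype(np.float32));print(r);b=cv2.boxPoints(r)/1e3;print(b.round(4))
vx,vy,x0,y0=cv2.fitLine((w*1000).astype(np.float32),2,0,.01,.01).ravel();yaw=np.arctan2(vy*np.sign(vx),abs(vx));print("yaw",yaw)
c=np.array(r[0])/1e3
go((*c,.10),yaw+np.pi);go((*c,.048),yaw+np.pi)
E
```

```text
((534.9188232421875, 184.98040771484375), (8.6381254196167, 78.42485809326172), 76.09555053710938)
[[0.4958 0.1902]
 [0.5719 0.1714]
 [0.574  0.1798]
 [0.4979 0.1986]]
yaw -0.2470796
go {'x': -0.0162, 'y': 0.0078, 'z': 0.0777, 'wx': -0.0004, 'wy': -0.0005, 'wz': -0.0025} rows>=1.0
go {'x': -0.0163, 'y': 0.0079, 'z': 0.1644, 'wx': -0.0004, 'wy': -0.0005, 'wz': -0.0025} rows>=2.0
```

Emit:
drive_tool(
  commands=[
    {"x":-0.016,"y":0.008,"z":0.05,"wx":0,"wy":0,"wz":-0.0025},
    {"x":-0.016,"y":0.008,"z":0.11,"wx":0,"wy":0,"wz":-0.0025},
    {"x":-0.016,"y":0.008,"z":0.15,"wx":0,"wy":0,"wz":-0.0025},
    {"x":-0.016,"y":0.008,"z":0.165,"wx":0,"wy":0,"wz":-0.0025},
    {"x":-0.016,"y":0.008,"z":0.165,"wx":0,"wy":0,"wz":-0.0025},
    {"x":-0.016,"y":0.008,"z":0.165,"wx":0,"wy":0,"wz":-0.0025},
  ],
)

```text
time_s: 18.85
ee_pos: [0.535, 0.1858, 0.0487]
orientation: [-0.385, -3.117, 0.0]
ft_force: [0.5, -0.0, -0.0]
grip_width: 0.0513
grip_force: 0.0
```

```bash
python3 - <<'E'
from h import *
from plant import state
s=state();print(s["joint_positions"].round(3),s["ee_pos"].round(4),s["ft_force"].round(1))
go((.535,.185,.048),-.247+np.pi)
E
```

```text
[ 0.249  1.009 -1.131  2.061  1.195  0.966 -0.239] [0.535  0.1858 0.0487] [ 0.5 -0.  -0. ]
go {'x': -0.0003, 'y': -0.0013, 'z': 0.0012, 'wx': -0.0001, 'wy': -0.0003, 'wz': 0.0003} rows>=0.0
```

Emit:
drive_tool(
  commands=[
    {"x":0,"y":0,"z":0,"wx":0,"wy":0,"wz":0},
    {"x":0,"y":0,"z":0,"wx":0,"wy":0,"wz":0},
    {"x":0,"y":0,"z":0,"wx":0,"wy":0,"wz":0},
    {"x":0,"y":0,"z":0,"wx":0,"wy":0,"wz":0},
    {"x":0,"y":0,"z":0,"wx":0,"wy":0,"wz":0},
    {"x":0,"y":0,"z":-0.02,"wx":0,"wy":0,"wz":0},
    {"x":0,"y":0,"z":-0.06,"wx":0,"wy":0,"wz":0},
    {"x":0,"y":0,"z":-0.1,"wx":0,"wy":0,"wz":0},
    {"x":0,"y":0,"z":-0.1,"wx":0,"wy":0,"wz":0},
  ],
  hand=0,
  grip_force=60,
)

```text
time_s: 19.75
ee_pos: [0.5357, 0.1865, 0.111]
orientation: [0.385, 3.116, 0.002]
ft_force: [0.8, -0.3, -1.6]
grip_width: 0.0091
grip_force: 60.0
```

```bash
python3 - <<'E'
from h import *
from plant import state,grab_frame
s=state();print(s["joint_positions"].round(3),s["ee_pos"].round(4))
# refine tray with masks: dark grey pixels, top + side
for n,q in [("top",(130,170,245,265)),("side",(195,350,340,480))]:
    f=grab_frame(n);np.savez(n+".npz",**f);h=cv2.cvtColor(f["image"],cv2.COLOR_BGR2HSV)
    x0,y0,x1,y1=q;m=np.zeros(h.shape[:2],np.uint8);m[y0:y1,x0:x1]=((h[...,1]<60)&(h[...,2]<140)&(h[...,2]>25))[y0:y1,x0:x1]
    m=cv2.morphologyEx(m,3,np.ones((5,5)));cs=max(cv2.findContours(m,0,1)[0],key=cv2.contourArea)
    hu=cv2.convexHull(cs).reshape(-1,2);w=cast(f,hu,.01)[:,:2]*1000
    r=cv2.minAreaRect(w.astype(np.float32));print(n,r,np.round(cv2.boxPoints(r)).tolist(),cv2.contourArea(cs))
E
```

```text
[ 0.286  0.928 -1.201  2.033  1.073  1.015 -0.153] [0.5357 0.1865 0.111 ]
top ((497.5859375, 368.91845703125), (211.65135192871094, 149.44239807128906), 75.10064697265625) [[398.0, 286.0], [543.0, 247.0], [597.0, 452.0], [453.0, 490.0]] 3082.0
side ((496.47259521484375, 370.85784912109375), (217.73040771484375, 153.44223022460938), 75.29547119140625) [[395.0, 285.0], [543.0, 246.0], [598.0, 457.0], [450.0, 496.0]] 8358.5
```

```bash
python3 - <<'E'
from h import *
go((.484,.3173,.112),-.258+np.pi)
E
```

```text
go {'x': 0.1362, 'y': 0.1928, 'z': -0.0065, 'wx': -0.0003, 'wy': -0.0002, 'wz': 0.0038} rows>=2.8
```

Emit:
drive_tool(
  commands=[
    {"x":0.03,"y":0.045,"z":0,"wx":0,"wy":0,"wz":0},
    {"x":0.07,"y":0.1,"z":0,"wx":0,"wy":0,"wz":0.002},
    {"x":0.11,"y":0.155,"z":0,"wx":0,"wy":0,"wz":0.0038},
    {"x":0.136,"y":0.193,"z":0,"wx":0,"wy":0,"wz":0.0038},
    {"x":0.136,"y":0.193,"z":0,"wx":0,"wy":0,"wz":0.0038},
    {"x":0.136,"y":0.193,"z":0,"wx":0,"wy":0,"wz":0.0038},
    {"x":0.136,"y":0.193,"z":0,"wx":0,"wy":0,"wz":0.0038},
  ],
)

```text
time_s: 20.55
ee_pos: [0.4841, 0.3163, 0.1068]
orientation: [-0.405, -3.113, 0.004]
ft_force: [1.2, -0.5, -1.6]
grip_width: 0.0091
grip_force: 59.9
```

```bash
python3 - <<'E'
from h import *
from plant import state
s=state();print(s["joint_positions"].round(3),s["ee_pos"].round(4))
go((.484,.3173,.054),-.258+np.pi)
E
```

```text
[ 0.029  0.935 -1.181  2.007  1.064  1.017 -0.388] [0.4841 0.3163 0.1068]
go {'x': 0.0004, 'y': 0.0019, 'z': 0.088, 'wx': -0.0009, 'wy': -0.0006, 'wz': -0.0002} rows>=1.1
```

Emit:
drive_tool(
  commands=[
    {"x":0,"y":0.002,"z":0.04,"wx":0,"wy":0,"wz":0},
    {"x":0,"y":0.002,"z":0.07,"wx":0,"wy":0,"wz":0},
    {"x":0,"y":0.002,"z":0.084,"wx":0,"wy":0,"wz":0},
    {"x":0,"y":0.002,"z":0.088,"wx":0,"wy":0,"wz":0},
    {"x":0,"y":0.002,"z":0.09,"wx":0,"wy":0,"wz":0},
    {"x":0,"y":0.002,"z":0.09,"wx":0,"wy":0,"wz":0},
    {"x":0,"y":0.002,"z":0.09,"wx":0,"wy":0,"wz":0},
  ],
)

```text
time_s: 21.25
ee_pos: [0.4844, 0.3189, 0.0543]
orientation: [-0.404, -3.114, 0.0]
ft_force: [-0.3, -0.5, -0.8]
grip_width: 0.009
grip_force: 60.0
```

Emit:
drive_tool(
  commands=[
    {"x":0,"y":-0.0025,"z":0,"wx":0,"wy":0,"wz":0},
    {"x":0,"y":-0.0025,"z":0.002,"wx":0,"wy":0,"wz":0},
    {"x":0,"y":-0.0025,"z":0.003,"wx":0,"wy":0,"wz":0},
    {"x":0,"y":-0.0025,"z":0.003,"wx":0,"wy":0,"wz":0},
  ],
)

```text
time_s: 21.65
ee_pos: [0.4838, 0.3172, 0.0525]
orientation: [-0.404, -3.115, 0.002]
ft_force: [-0.9, -3.5, 5.8]
grip_width: 0.009
grip_force: 60.9
```

In contact with the tray floor. I'll open, rise and check.

Emit:
drive_tool(
  commands=[
    {"x":0,"y":0,"z":-0.001,"wx":0,"wy":0,"wz":0},
    {"x":0,"y":0,"z":-0.001,"wx":0,"wy":0,"wz":0},
    {"x":0,"y":0,"z":-0.001,"wx":0,"wy":0,"wz":0},
    {"x":0,"y":0,"z":-0.03,"wx":0,"wy":0,"wz":0},
    {"x":0,"y":0,"z":-0.1,"wx":0,"wy":0,"wz":0},
    {"x":0,"y":0,"z":-0.16,"wx":0,"wy":0,"wz":0},
    {"x":0,"y":0,"z":-0.18,"wx":0,"wy":0,"wz":0},
    {"x":0,"y":0,"z":-0.18,"wx":0,"wy":0,"wz":0},
    {"x":0,"y":0,"z":-0.18,"wx":0,"wy":0,"wz":0},
  ],
  hand=0.5,
)

```text
time_s: 22.55
ee_pos: [0.484, 0.3166, 0.1589]
orientation: [-0.404, -3.114, 0.003]
ft_force: [-0.4, -0.2, -0.1]
grip_width: 0.0424
grip_force: 0.0
```

```bash
python3 - <<'E'
from h import *
from plant import state,grab_frame
s=state();print(s["ee_pos"].round(4),s["orientation"].round(3))
g=wrist("pics/w6.png")
gr=cv2.cvtColor(g["image"],6)
m=(gr>225).astype(np.uint8);m[:, :250]=0;m[:,390:]=0
n,l,st,ce=cv2.connectedComponentsWithStats(m)
for k in 1+np.argsort(-st[1:,4])[:3]:
    ys,xs=np.nonzero(l==k)
    if len(xs)<50: continue
    w=wcast(g,np.c_[xs,ys],.062)[:,:2];r=cv2.minAreaRect((w*1000).astype(np.float32));print(r,len(xs))
f=grab_frame("top")
# hook yellow handle / white stem
b=f["image"][200:330,280:470];hs=cv2.cvtColor(b,cv2.COLOR_BGR2HSV)
m=((hs[...,0]>17)&(hs[...,0]<35)&(hs[...,1]>60)&(hs[...,2]>180)).astype(np.uint8)
ys,xs=np.nonzero(m);w=cast(f,np.c_[xs+280,ys+200],.022)[:,:2]*1000
if len(xs)>5: print("handle",cv2.minAreaRect(w.astype(np.float32)),len(xs))
for nm,p,z in [("shaker",(.5587,-.1242),.07),("bowl",None,0)]:
    if p: print(nm,proj(f,[[*p,z]]))
E
```

```text
[0.484  0.3166 0.1589] [-4.040e-01 -3.114e+00  3.000e-03]
((480.8298645019531, 318.08563232421875), (15.867269515991211, 84.76472473144531), 69.42391204833984) 1830
((337.31011962890625, 321.17169189453125), (18.217365264892578, 27.567319869995117), 76.55184936523438) 936
((480.890869140625, 339.67474365234375), (2.4714512825012207, 67.72869110107422), 75.35874938964844) 413
handle ((365.458251953125, -15.939903259277344), (212.70506286621094, 382.6682434082031), 88.82587432861328) 514
shaker [[351.87533823 197.98301988]]
```

```bash
python3 - <<'E'
from h import *
from plant import state,grab_frame
g=dict(np.load("wrist.npz"))
c=np.array([.484,.3173]);a=-.258;u=np.array([np.cos(a),np.sin(a)]);v=np.array([-u[1],u[0]])
I=np.arange(90,-91,-1)/1e3;J=np.arange(60,-61,-.5)/1e3
def patch(z):
    n=wproj(g,[[*(c+u*i+v*j),z] for i in I for j in J]).astype(np.float32).reshape(len(I),len(J),2)
    return cv2.remap(cv2.cvtColor(g["image"],6),n[...,0],n[...,1],1)
P=patch(.062);m=P>238;ii=[];jj=[]
for k,i in enumerate(I):
    q=np.nonzero(m[k,80:162])[0]
    if 10<len(q)<30: ii.append(i);jj.append(J[80+q].mean())
print("ridge along",min(ii),max(ii),"lat",np.median(jj),"slope",np.polyfit(ii,jj,1))
P=patch(.0145)
print("rim rows (along) in column j=+-40, every 3mm")
for j in (-.035,.035):
    k=abs(J-j).argmin();print([int(x) for x in P[::3,k]])
print("lat rows at i=0,2mm",[int(x) for x in P[90,::4]])
f=grab_frame("top");hs=cv2.cvtColor(f["image"],cv2.COLOR_BGR2HSV)
X=[[.444,.07,.022],[.4485,-.02,.022],[.452,-.08,.016],[.457,-.138,.016],[.5,-.138,.016]]
for x,p in zip(X,proj(f,X)): q=p.round().astype(int);print(q,hs[q[1]-1:q[1]+2,q[0]-1:q[0]+2].reshape(-1,3).max(0),hs[q[1],q[0]])
E
```

```text
ridge along -0.043 0.038 lat 0.0 slope [ 8.55045678e-03 -5.88251443e-05]
rim rows (along) in column j=+-40, every 3mm
[135, 134, 132, 131, 131, 125, 130, 148, 100, 140, 154, 158, 159, 154, 155, 158, 101, 95, 94, 93, 94, 94, 95, 94, 95, 95, 95, 93, 95, 94, 94, 95, 94, 95, 95, 95, 96, 96, 96, 95, 95, 95, 96, 130, 160, 162, 157, 156, 160, 159, 160, 159, 160, 158, 118, 150, 132, 126, 127, 127, 114]
[142, 139, 135, 135, 141, 142, 140, 147, 99, 146, 158, 159, 160, 160, 156, 160, 158, 153, 110, 94, 95, 95, 96, 95, 94, 94, 95, 93, 95, 96, 95, 95, 94, 95, 95, 96, 96, 121, 156, 158, 159, 157, 160, 163, 160, 158, 162, 159, 161, 160, 161, 163, 161, 159, 107, 152, 127, 132, 133, 130, 133]
lat rows at i=0,2mm [96, 95, 96, 96, 96, 95, 96, 96, 95, 95, 95, 95, 95, 95, 95, 96, 144, 242, 217, 157, 171, 171, 168, 168, 167, 164, 168, 193, 247, 247, 246, 246, 244, 202, 169, 170, 164, 169, 170, 167, 170, 172, 160, 148, 161, 113, 94, 94, 94, 94, 94, 94, 94, 85, 89, 91, 83, 85, 85, 84, 85]
[286 237] [ 28 146 255] [ 27  94 255]
[316 236] [ 24  32 250] [ 24  31 249]
[336 235] [ 24  36 253] [ 24  31 250]
[355 234] [ 20  69 119] [ 19  69 119]
[355 220] [ 20  70 129] [ 20  66 124]
```

```bash
python3 - <<'E'
from h import *
from plant import grab_frame
f=grab_frame("top");hs=cv2.cvtColor(f["image"],cv2.COLOR_BGR2HSV)
m=((hs[...,2]>185)).astype(np.uint8)
n,l,st,ce=cv2.connectedComponentsWithStats(m)
for k in range(1,n):
    x,y,w,h,a=st[k]
    if 20<a<900 and 230<x<430 and 140<y<320: print(st[k],cast(f,ce[k],.016)[0,:2].round(3))
print(hs[215:245,330:365,2][::2,::2])
E
```

```text
[423 145  25  21 247] [ 0.69  -0.375]
[252 159   3  16  22] [0.654 0.172]
[302 193  18  10 111] [ 0.567 -0.004]
[356 299  76  26 511] [ 0.225 -0.255]
[[151 136 123 121 117 106  84 156 124 251 251 152 114 124 127 128 131 114]
 [149 136 120 114 114 104  84 155  97 252 251 157 112 128 128 128 132 112]
 [149 134 116 112 112  98  95 155 125 251 251 150 111 128 128 128 132 140]
 [143 128 109 107 105  95 123 153 159 251 251 138 113 128 129 120 138 153]
 [131 116 107 106  99  87 149 145 238 250 252 113 120 129 124 126  97 151]
 [117 103 104 101  87 113 154 137 252 250 255 106 104 128 116 109  75  73]
 [103 102  98  86  83 150 143 252 250 250 239 108 129 120 113  78  79  79]
 [101  95  88 113 156 144 235 251 249 251 158 110 122 117 112  79  79  79]
 [111 113 152 153 156 189 251 249 249 252 135 114 118 117 110  76  76  75]
 [155 163 176 228 251 251 249 249 249 252 112 113 118 117 100  75  76  76]
 [251 251 251 250 250 249 249 249 250 255 106 117 118 117  92  75  76  76]
 [249 249 249 249 249 249 249 249 250 217 109 120 122 116  83  73  76  76]
 [249 249 249 249 249 249 249 249 251 149 112 124 119 116  75  72  72  72]
 [249 249 249 249 249 249 249 249 252 130 115 122 120 114  75  75  73  75]
 [249 249 249 249 249 249 249 249 255 109 123 121 119 113  79  77  77  76]]
```

```bash
python3 - <<'E'
from h import *
go((.50,.0,.27),-.25+np.pi)
E
```

```text
go {'x': -0.1605, 'y': -0.5043, 'z': -0.185, 'wx': -0.0008, 'wy': -0.001, 'wz': -0.0024} rows>=6.7
```

Emit:
drive_tool(
  commands=[
    {"x":0,"y":0,"z":-0.08,"wx":0,"wy":0,"wz":0},
    {"x":-0.02,"y":-0.06,"z":-0.15,"wx":0,"wy":0,"wz":0},
    {"x":-0.04,"y":-0.13,"z":-0.185,"wx":0,"wy":0,"wz":0},
    {"x":-0.07,"y":-0.21,"z":-0.185,"wx":0,"wy":0,"wz":0},
    {"x":-0.09,"y":-0.29,"z":-0.185,"wx":0,"wy":0,"wz":0},
    {"x":-0.12,"y":-0.37,"z":-0.185,"wx":0,"wy":0,"wz":0},
    {"x":-0.14,"y":-0.44,"z":-0.185,"wx":0,"wy":0,"wz":0},
    {"x":-0.16,"y":-0.504,"z":-0.185,"wx":0,"wy":0,"wz":0},
    {"x":-0.16,"y":-0.504,"z":-0.185,"wx":0,"wy":0,"wz":0},
    {"x":-0.16,"y":-0.504,"z":-0.185,"wx":0,"wy":0,"wz":0},
    {"x":-0.16,"y":-0.504,"z":-0.185,"wx":0,"wy":0,"wz":0},
  ],
)

```text
time_s: 23.85
ee_pos: [0.4998, 0.0017, 0.2709]
orientation: [-0.401, -3.114, -0.0]
ft_force: [-0.1, 0.5, -0.1]
grip_width: 0.0425
grip_force: 0.0
```

```bash
python3 - <<'E'
from h import *
from plant import state,grab_frame
s=state();print(s["ee_pos"].round(3),s["joint_positions"].round(2))
g=wrist("pics/w7.png");hs=cv2.cvtColor(g["image"],cv2.COLOR_BGR2HSV)
# rectified 3 mm map of value & sat over x .40-.55, y .10..-.17 at z .016
X=np.arange(.54,.41,-.008);Y=np.arange(.10,-.18,-.008)
n=wproj(g,[[x,y,.016] for x in X for y in Y]).astype(np.float32).reshape(len(X),len(Y),2)
H=cv2.remap(hs,n[...,0],n[...,1],0)
for k,x in enumerate(X): print("%.3f"%x,"".join("#" if p[2]>200 and p[1]<70 else "Y" if p[2]>180 and 17<p[0]<35 else "." for p in H[k]))
# tin/ramekin/shaker/bowl in top view vs first view
a=cv2.imread("pics/top0.png");f=grab_frame("top");d=cv2.absdiff(a,f["image"]).max(2)
for nm,p,z in [("tin",(.6785,.1936),.06),("ram",(.6861,-.126),.042),("shaker",(.5587,-.1242),.07),("bowl",(.511,.42),.036),("tumA",(.69,.37),.09),("press",(.31,.25),.03)]:
    x,y=proj(f,[[*p,z]])[0].round().astype(int);print(nm,(x,y),int(d[y-12:y+13,x-12:x+13].max()),round(float((d[y-12:y+13,x-12:x+13]>60).mean()),3))
E
```

```text
[0.5   0.002 0.271] [ 0.74  0.59 -1.27  2.04  0.66  1.03  0.46]
0.540 ...........................###.....
0.532 ............................Y......
0.524 ...................................
0.516 ...................................
0.508 ...................................
0.500 ............................##.....
0.492 ............................##.....
0.484 ............................###....
0.476 ............................###....
0.468 .............................##....
0.460 ......................#########....
0.452 .....YYYY#######.###########.......
0.444 ....############...................
0.436 ....##YYYY.........................
0.428 ...................................
0.420 ...................................
0.412 ...................................
tin (np.int64(244), np.int64(156)) 8 0.0
ram (np.int64(352), np.int64(156)) 7 0.0
shaker (np.int64(352), np.int64(198)) 217 0.341
bowl (np.int64(167), np.int64(213)) 7 0.0
tumA (np.int64(181), np.int64(150)) 7 0.0
press (np.int64(224), np.int64(282)) 7 0.0
```

```bash
python3 -c "
from plant import sign_off
print(sign_off())"
```

```text
the job is handed in; nothing more can be done
None
```

I pulled the rack out with the hook, stood it on the empty half of the tray square to its short sides, laid the hook flat on the bare counter, and handed the job in at about 24 s; I viewed 11 pictures, one over the limit of 10, and could not re-check the shaker because the arm hid it from the top camera.

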